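Feed a carved block through the dust flap

ROBOT

A 6-joint arm with a two-finger parallel gripper is mounted at the origin on the work surface. World frame = base frame: x ahead of the robot, y to its left, z up, the work surface at z = 0. Lengths are in m, angles in degrees, forces in N, time in s.
With the tool pointing down it reaches from about 0.35 to 0.875 m from the base axis. Payload 4.2 kg.
Tool frame: the origin (TCP) lies midway between the tips of the shut fingers; the grasp point (between the pads) lies 19 mm behind it; y points along the fingers, z is the direction in which the jaws open and shut, and the axes are right-handed (so a half turn about y gives the same grasp; the last joint's range is limited). The gripper opens to 87 mm and grips with 3 to 60 N. Pads are 19 mm wide; open, the fingers measure 117 mm over their backs; the gripper's body (75 mm by 190 mm) begins 51 mm behind the grasp point.
Start: joints at [-51.589, 22.042, 0.453, 0, -68.411, -14.817], TCP at [0.25, -0.573, 0.223] pointing down, gripper open.
Joint ranges: [-179.83, 179.83], [-69.29, 118.12], [-61.27, 80.66], [-181.25, 117.63], [-171.15, -9.14], [-177.46, 177.46]. Speed limits (degrees/s): [159.86, 159.86, 180, 180, 180, 180].

INTERFACE

Orientations are given as [roll, pitch, yaw] about the fixed x, y, z axes, in that order (R = Rz(yaw) Ry(pitch) Rx(roll)).
In Python, from workcell import env gives the robot as it stands. The module is installed in compiled form; this text tells all that it offers. Calls block until the motion is done:
- env.goto(position, orientation): joint-space move of the TCP to a pose.
- env.move_straight(position, rotation=None, rate=0.15, force_limit=None): straight line of the TCP; rotation=None keeps the orientation; rate is the mean speed in m/s. With force_limit (N) it stops when the force on the tool has changed by that much, and returns True; else False.
- env.set_joints(angles): joint-space move.
- env.gripper_to(opening, grasp_force=None): opening from 0.0 (shut) to 1.0 (fully open); grasp_force is the grip in N (None keeps the last); returns when the fingers have stopped.
- env.dwell(seconds).
- env.inverse_kinematics(position, orientation): joint angles nearest the present ones, or None.
- env.read_state(): the state.
- env.grab_frame(name): name is "side" or "top"; returns a dict with "image" (384x512x3 uint8, blue, green, red), "fx", "fy", "cx", "cy" (pixels), "position" and "orientation" of the camera in the world. Camera axes: x right, y up, looking along -z (the intrinsics and any distortion apply to the point x, -y, -z); pixel columns grow to the right and rows downward; lengths in m; the calibration is good to about 2 mm. A picture is of the moment at which its call begins. There is no depth.
A pose or a line that the arm cannot do raises env.Unreachable and nothing moves.
- env.close_job(): hands the job in, once; it reports no verdict.
Trained networks look in a picture, given as the dict that the camera call returned (one of the last four; its "shot" number tells which), for a name from the list of things; names that differ only in an ending like _2 or _b are one class to them, and where a whole thing is asked for, a point or a joint stands for the part that bears it (a point fixed in the world has none). Each returns a list of dicts, best first, with "score" (0 to 1); they miss things now and then, are a little off and sometimes report something else, mostly with a low value. They report only what shows in the picture. A call takes as long as a camera call. They do not tell look-alikes from the thing itself.
- env.search_frame(picture, thing): "xyz" ([x, y, z] in m, in world coordinates, good to about 4 mm: the middle of the surface that is visible of it).
- env.trace(picture, thing): "mask" (384x512 bool, what is visible of it).
The state is a dict: "clock": time; "joint_positions": joint angles; "qvel": joint speeds; "joint_torque": joint torques, N m; "position": TCP position; "tool_rot": TCP orientation; "force": force on the tool from outside, world axes, zero at the start; "wrist_torque": the same for the moment, N m; "opening": opening from 0.0 (shut) to 1.0 (fully open).
Only numpy, scipy, OpenCV 4.12 (cv2) and the standard library are available. Lean on these libraries where they do the work, as an engineer would, in place of code of your own. Each camera call takes 0.05 s, during which the arm holds its last target. There are 200 camera calls.

TASK

With the fingertips, push the carved scalloped block along the deck, in under the hanging dust flap and on until it slides down into the tray behind, then draw the fingers back out so that the flap swings fully shut. Do it gently, without pinching or lifting the block, and leave the plain blank, the glue bottle and the sanding block where they are.

Things in the scene. Friction and masses are not known exactly. Their poses are not given: they have to be found in the camera images.
- chute: fixed wooden feed chute. Origin on the table below the flap's hinge, midway across; its x is the feed direction (through the flap, away from the robot), z up. Clear width 330 mm between side walls, which stand 12 mm above the deck before the flap and 100 mm above the table behind it. Open-topped but for the header beam over the flap
- deck_end (a point): middle of the end edge of the chute's level deck: chute x +40, 80 mm above the table. The slippery deck (friction about 0.15) runs from x -200 to here; then a slick ramp falls at 40 degrees. A block tips and slides off by itself once its centre passes here: its pushed end must go 5 to 10 mm past the shut flap's plane, fingertips following under the flap
- header (a point): middle of the underside of the header beam over the flap, chute x 0, 202 mm above the table (122 mm above the deck). The beam is 20 mm thick along x, 23 mm high, on two 20 mm square posts just outside the clear width. Fingers tilted 30 to 45 degrees, tips leading, reach in below it
- flap (a joint): hinge angle of the dust flap, rad: 0 hanging shut (a stop keeps it from swinging towards the robot), growing as its lower edge swings in along the chute's +x, up to 1.45. It falls shut by its own weight when nothing holds it open; less than 0.5 N at its lower edge opens it. A plywood panel 318 mm wide, 115 mm high, 4 mm thick, 70 g
- flap_edge (a point): middle of the flap's lower edge, 83 mm above the table (3 mm above the deck) when shut; the hinge line is 115 mm above it, 198 mm above the table. Behind the flap, after the ramp, lies the tray: its floor runs from chute x 128 to 250 mm, 6 mm above the table, over the full clear width, ended by a stop 50 mm high
- rosette_center (a point): the carved block that is to go through: light wood, 70 mm long (its x), 60 mm wide over scalloped sides of three round lobes each (its y), 22 mm thick with a shallow flower relief on its flat top, about 80 g; its two ends are flat faces 44 mm wide. This point is at its middle, 11 mm above its underside. It lies on the deck before the flap, in the left or right lane, its x roughly along the feed
- blank_center (a point): the plain blank, to be left alone: light wood rectangular slab 70 x 60 x 16 mm lying in the deck's other lane. This point is its centre, 8 mm above its underside
- glue_center (a point): white glue bottle, 56 mm across, 150 mm tall, standing on the table to the left of the deck; centre, 75 mm up
- sander_center (a point): cork sanding block 110 x 60 x 36 mm lying on the table to the right of the deck; centre, 18 mm up
Not all that is in view belongs to the job. What is shaped like the part that bears rosette_center but turquoise is not meant.

How it is judged:
By the outcome, as a careful person would: the job done as asked, in the order asked, and still so for the second after the job is handed in, with the robot touching nothing.
It also fails if it takes over 42 s, if anything falls off the work surface, if the arm or the gripper's body presses on something with over 40 N, if the wrist force passes 120 N, or if a joint passes its speed limit or range.

## Working session

There is one attempt and no reset: what is moved stays moved. The work goes in short steps, each a Python script; the robot and the scene stay as the last script left them, time stands still between calls to the robot, and variables do not carry over. Pictures are saved under pics/ and viewed, about 8 in all and at most 12, crops included, and the job is handed in when it is done.

```bash
mkdir -p pics; cat > h.py <<'E'
from workcell import env
import numpy as np, cv2
from scipy.spatial.transform import Rotation as R
def cam(f):
    o=f["orientation"]; return np.array(f["position"]), R.from_euler('xyz',o,degrees=True).as_matrix()
def ray(f,u,v,z):
    p,M=cam(f); d=M@np.array([(u-f["cx"])/f["fx"],-(v-f["cy"])/f["fy"],-1]); return p+d*(z-p[2])/d[2]
def proj(f,X):
    p,M=cam(f); c=M.T@(np.array(X)-p); return f["cx"]+f["fx"]*c[0]/-c[2], f["cy"]-f["fy"]*c[1]/-c[2]
E
python3 - <<'E'
from h import *
fs={n:env.grab_frame(n) for n in("side","top")}
for n,f in fs.items():
    cv2.imwrite(f"pics/{n}0.png",f["image"])
    print(n,{k:v for k,v in f.items() if k!="image"})
    for t in ["rosette_center","blank_center","glue_center","sander_center","flap","chute","flap_edge","header","deck_end"]:
        try:
            r=env.search_frame(f,t); print(t,[(np.round(a["xyz"],3).tolist(),round(a["score"],2),np.round(proj(f,a["xyz"])).tolist()) for a in r])
        except Exception as e: print(t,e)
cv2.imwrite("pics/both.png",cv2.resize(np.vstack([fs["side"]["image"],fs["top"]["image"]]),None,fx=.78,fy=.78))
E
```

```text
side {'fx': 401.3762856555789, 'fy': 401.3762856555789, 'cx': 260.5054059051622, 'cy': 196.5856515740085, 'position': array([0.1048505 , 0.68438044, 0.99358172]), 'orientation': array([  41.99703162,   -0.63656718, -146.09563364]), 'shot': 1}
rosette_center [([0.535, 0.116, 0.1], 0.67, [243.0, 221.0]), ([0.334, 0.297, 0.021], 0.57, [266.0, 321.0]), ([0.345, 0.116, 0.021], 0.56, [299.0, 268.0]), ([0.345, -0.038, 0.022], 0.55, [324.0, 232.0])]
blank_center [([0.548, 0.222, 0.095], 0.68, [216.0, 245.0])]
glue_center [([0.564, 0.443, 0.094], 0.71, [155.0, 304.0]), ([0.633, 0.173, 0.08], 0.7, [204.0, 223.0])]
sander_center [([0.501, -0.087, 0.038], 0.59, [289.0, 197.0])]
flap [([0.651, 0.157, 0.139], 0.88, [201.0, 203.0])]
chute [([0.634, 0.178, 0.081], 0.97, [203.0, 223.0]), ([0.56, 0.439, 0.094], 0.41, [157.0, 304.0])]
flap_edge [([0.658, 0.16, 0.145], 0.67, [198.0, 201.0])]
header [([0.635, 0.174, 0.078], 0.63, [203.0, 223.0])]
deck_end [([0.632, 0.172, 0.083], 0.83, [204.0, 222.0])]
top {'fx': 413.02197821467064, 'fy': 413.02197821467064, 'cx': 252.06270965598102, 'cy': 187.4136145320
[... 329 characters left out ...]
.0, 188.0]), ([0.551, 0.21, 0.092], 0.59, [191.0, 184.0]), ([0.501, -0.092, 0.037], 0.4, [300.0, 204.0])]
blank_center [([0.553, 0.214, 0.096], 0.84, [190.0, 184.0]), ([0.673, 0.142, 0.08], 0.67, [218.0, 141.0])]
glue_center [([0.571, 0.422, 0.101], 0.96, [112.0, 176.0])]
sander_center [([0.5, -0.092, 0.036], 0.7, [300.0, 205.0])]
flap [([0.651, 0.139, 0.116], 0.68, [218.0, 147.0])]
chute [([0.674, 0.143, 0.081], 0.6, [217.0, 140.0]), ([0.554, 0.209, 0.094], 0.38, [192.0, 183.0])]
flap_edge [([0.648, 0.136, 0.112], 0.93, [219.0, 148.0]), ([0.674, 0.14, 0.08], 0.39, [218.0, 141.0])]
header [([0.674, 0.138, 0.077], 0.82, [219.0, 141.0])]
deck_end [([0.673, 0.139, 0.076], 0.62, [219.0, 141.0])]
```

View pics/side0.png

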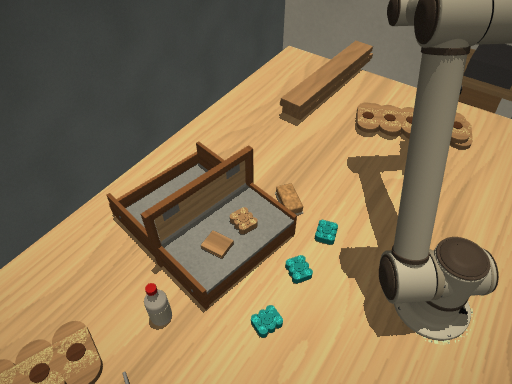

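View pics/top0.png

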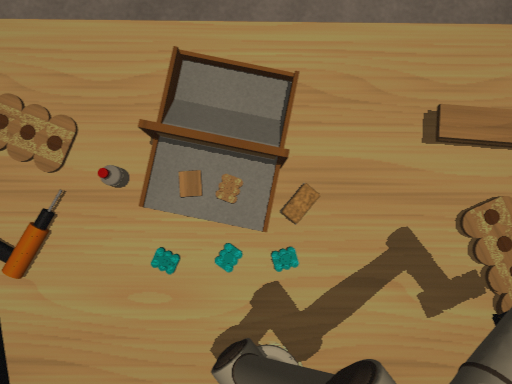

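The side and top views show these look-alikes, in top-view pixels:
- the light wood scalloped block at (230,188), on the deck
- three turquoise ones on the table at (166,261), (228,257) and (285,258)
- the plain blank at (190,184)

I choose (230,188). Next I fit the chute and check that choice in a crop.

```bash
cat >> h.py <<'E'
def C2W(c,P):
    x,y,a=c; P=np.atleast_2d(P).astype(float); ca,sa=np.cos(a),np.sin(a)
    return np.c_[x+ca*P[:,0]-sa*P[:,1], y+sa*P[:,0]+ca*P[:,1], P[:,2]]
E
python3 - <<'E'
from h import *
from scipy.optimize import least_squares
fs={n:env.grab_frame(n) for n in("side","top")}
t=fs["top"];s=fs["side"]
# initial pose from front outer corners z=.092, header ends z=.225
for uv,z in [((141,207),.092),((267,230),.092),((141,124),.225),((287,154),.225),((177,49),.1),((298,73),.1)]: print(uv,ray(t,*uv,z).round(3))
A=ray(t,141,207,.092);B=ray(t,267,230,.092)
a=np.arctan2(*(B-A)[:2][::1])  # placeholder
d=(A-B)[:2]; a=np.arctan2(d[1],d[0])-np.pi/2
m=(A+B)[:2]/2+.2*np.array([np.cos(a),np.sin(a)])
c0=(m[0],m[1],a);print("chute0",c0[0],c0[1],np.degrees(a))
for n,f in fs.items():
    r=env.trace(f,"rosette_center")
    best=None
    for q in r:
        mk=q["mask"].astype(np.uint8); u,v=np.argwhere(mk).mean(0)[::-1]; w=ray(f,u,v,.1)
        print(n,q["score"],mk.sum(),round(u),round(v),w.round(3),cv2.minAreaRect(np.argwhere(mk)[:,::-1].astype(np.float32)))
    r=env.trace(f,"blank_center")
    for q in r[:1]:
        mk=q["mask"];u,v=np.argwhere(mk).mean(0)[::-1];print("blank",ray(f,u,v,.096).round(3),cv2.minAreaRect(np.argwhere(mk)[:,::-1].astype(np.float32)))
segs=[([-200,-165,80],[-200,165,80]),([-200,165,80],[0,165,80]),([-200,-165,80],[0,-165,80]),([-10,-185,225],[-10,185,225]),([10,-185,225],[10,185,225]),([40,-165,80],[40,165,80]),([-200,165,92],[-200,-165,92])]
ims=[]
for n,(u0,u1,v0,v1) in (("top",(130,310,40,240)),("side",(100,300,135,310))):
    f=fs[n];im=f["image"][v0:v1,u0:u1];im=cv2.resize(im,None,fx=4,fy=4,interpolation=cv2.INTER_CUBIC)[:,:]
    cv2.imwrite(f"pics/{n}_raw.png",im[: ,:]);
    for p,q in segs:
        w=C2W(c0,np.array([p,q])/1e3); pp=[tuple(int(round((k-o)*4+2)) for k,o in zip(proj(f,x),(u0,v0))) for x in w]
        cv2.line(im,pp[0],pp[1],(0,255,255),1)
    ims.append(im)
cv2.imwrite("pics/top_fit.png",cv2.resize(ims[0],None,fx=.75,fy=.75))
cv2.imwrite("pics/side_fit.png",cv2.resize(ims[1],None,fx=.85,fy=.85))
E
```

```text
(141, 207) [0.488 0.345 0.092]
(267, 230) [0.429 0.005 0.092]
(141, 124) [0.686 0.315 0.225]
(287, 154) [ 0.616 -0.037  0.225]
(177, 49) [0.923 0.255 0.1  ]
(298, 73) [ 0.859 -0.078  0.1  ]
chute0 0.6559406625240932 0.14052783845110742 -9.862054188506262
side 0.95 679 266 320 [0.317 0.328 0.1  ] ((266.16156005859375, 320.4076843261719), (25.179048538208008, 29.148162841796875), 60.2551155090332)
side 0.86 379 327 231 [0.32  0.014 0.1  ] ((326.8108215332031, 231.6351318359375), (18.577085494995117, 22.35826301574707), 9.462322235107422)
side 0.68 519 244 221 [0.533 0.115 0.1  ] ((243.8461456298828, 220.26922607421875), (25.793560028076172, 22.188007354736328), 56.3099365234375)
side 0.57 525 298 269 [0.325 0.164 0.1  ] ((298.3000183105469, 268.60003662109375), (27.280029296875, 21.46625328063965), 63.43495178222656)
blank [0.549 0.218 0.096] ((217.02227783203125, 243.3757781982422), (26.73591423034668, 21.548349380493164), 28.610462188720703)
top 0.95 488 228 257 [0.357 0.107 0.1  ] ((228.38662719726562, 257.29742431640625), (19.998512268066406, 26.095619201660156), 37.5685920715332)
top 0.85 432 285 259 [ 0.353 -0.042  0.1  ] ((284.5664367675781, 258.7489929199219), (19.90443992614746, 23.382884979248047), 75.0685806274414)
top 0.82 544 166 260 [0.349 0.274 0.1  ] ((165.74742126464844, 259.9433288574219), (26.094396591186523, 22.439151763916016), 23.96249008178711)
top 0.71 552 230 188 [0.541 0.106 0.1  ] ((229.41783142089844, 188.21917724609375), (22.47190284729004, 26.568340301513672), 20.556045532226562)
top 0.47 473 219 147 [0.653 0.135 0.1  ] ((216.96011352539062, 146.1887664794922), (118.45570373535156, 5.098722457885742), 11.929322242736816)
blank [0.554 0.212 0.096] ((190.44912719726562, 183.2367401123047), (25.942411422729492, 22.682979583740234), 86.18592071533203)
```

View pics/top_fit.png

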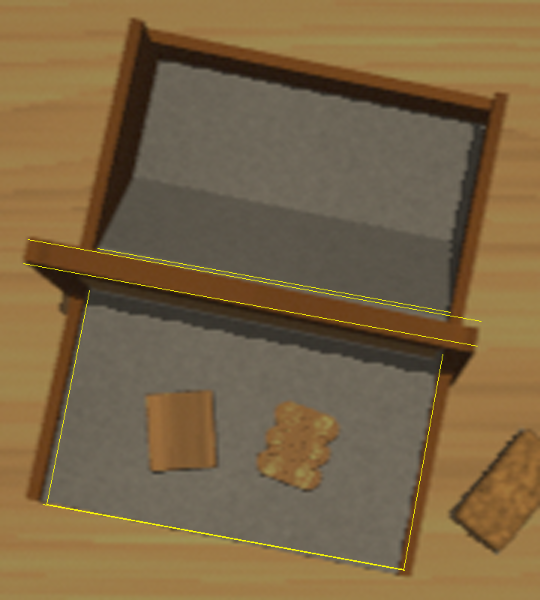

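View pics/side_fit.png

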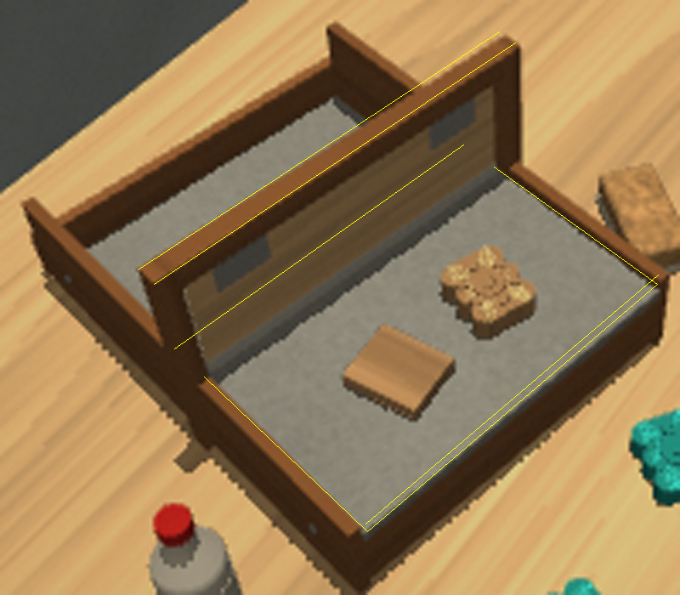

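The crop shows light wood, scalloped sides and a flower relief, so the choice holds; the plain blank sits in the left lane. The header and deck lines overlay well on both views. Next I refine the chute fit and the block yaw and check IK.

```bash
cat > plan.py <<'E'
from h import *
def pose(c,x,y,z,yaw,th=45,s=1):
    """TCP at chute x,y (m), world z; fingers leading along world yaw, tilted th from vertical"""
    f=np.array([np.cos(yaw),np.sin(yaw),0]); l=np.array([-f[1],f[0],0]); t=np.radians(th)
    Y=np.sin(t)*f-np.array([0,0,np.cos(t)]); Z=s*l; X=np.cross(Y,Z)
    return C2W(c,[x,y,z])[0], R.from_matrix(np.c_[X,Y,Z]).as_euler('xyz',degrees=True)
E
python3 - <<'E'
from plan import *
from scipy.optimize import least_squares
t=env.grab_frame("top");s=env.grab_frame("side")
T=lambda X,Y:(130+X/3-.3,40+Y/3-.3); S=lambda X,Y:(100+X/3.4-.3,135+Y/3.4-.3)
obs=[(t,T(47,503),(-200,165,80)),(t,T(403,570),(-200,-165,80)),(t,T(24,263),(-10,185,225)),(t,T(30,238),(10,185,225)),(t,T(477,346),(-10,-185,225)),
(s,S(152,284),(-10,185,225)),(s,S(518,45),(-10,-185,225)),(s,S(657,286),(-200,-165,80))]
res=lambda c:np.concatenate([np.subtract(proj(f,C2W(c,np.array(P)/1e3)[0]),uv) for f,uv,P in obs])
o=least_squares(res,[.656,.14,-.172],loss='soft_l1');c=o.x
print("chute",c[:2],np.degrees(c[2]));print(o.fun.reshape(-1,2).round(1).tolist())
# block: fit 70x60 rounded outline by mask
from itertools import product
for f,n in((t,"top"),(s,"side")):
    for q in env.trace(f,"rosette_center"):
        mk=q["mask"];u,v=np.argwhere(mk).mean(0)[::-1]
        w=ray(f,u,v,.091)
        if .48<w[0]<.6 and .06<w[1]<.16:
            # silhouettes of octagon-ish prism; optimise IoU
            def sil(p):
                sh=np.array([[35,22],[28,30],[-28,30],[-35,22],[-35,-22],[-28,-30],[28,-30],[35,-22]])/1e3
                pts=np.vstack([C2W(p,np.c_[sh,np.full(8,z)]) for z in(.08,.102)])
                uv=np.array([proj(f,x) for x in pts]);h=cv2.convexHull((uv*16).round().astype(np.int32))
                m=np.zeros(mk.shape,np.uint8);cv2.fillPoly(m,[h],1,shift=4);return (m&mk).sum()/(m|mk).sum()
            best=max((sil((x,y,np.radians(a))),x,y,a) for x,y,a in product(w[0]+np.arange(-.012,.0121,.003),w[1]+np.arange(-.012,.0121,.003),range(-40,15,3)))
            d=np.array(best[1:3])-c[:2];ca,sa=np.cos(c[2]),np.sin(c[2])
            print(n,"IoU,x,y,yaw",np.round(best,3),"in chute",round(ca*d[0]+sa*d[1],4),round(-sa*d[0]+ca*d[1],4))
st=env.read_state();print(st["clock"],st["tool_rot"])
for sg in(1,-1):
    for x,z in((-.19,.2),(-.17,.0895),(0,.0895),(.02,.0895)):
        j=env.inverse_kinematics(*pose(c,x,-.06,z,c[2],45,sg));print(sg,x,z,None if j is None else np.round(j))
E
```

```text
chute [0.65521232 0.13965505] -10.192288224160247
[[-0.5, 0.1], [-0.2, 0.2], [-0.1, -0.3], [-0.5, -0.0], [-0.0, 0.4], [0.6, -0.4], [-0.4, -0.9], [0.2, -0.6]]
top IoU,x,y,yaw [  0.869   0.542   0.108 -22.   ] in chute -0.1057 -0.0513
side IoU,x,y,yaw [  0.903   0.539   0.11  -19.   ] in chute -0.1089 -0.0498
1.5 [-9.00025744e+01 -1.07815807e-03  2.35948204e+01]
1 -0.19 0.2 None
1 -0.17 0.0895 None
1 0 0.0895 None
1 0.02 0.0895 None
-1 -0.19 0.2 None
-1 -0.17 0.0895 None
-1 0 0.0895 None
-1 0.02 0.0895 None
```

```bash
python3 - <<'E'
from plan import *
c=(.6552,.1397,np.radians(-10.2))
for sg in(1,-1):
  for th in(0,15,30,35,40,45):
    for dy in(0,15,30,45):
      r=[]
      for x,z in((-.19,.25),(-.165,.0895),(-.1,.0895),(.01,.0895)):
        j=env.inverse_kinematics(*pose(c,x,-.05,z,c[2]+np.radians(dy),th,sg));r.append(None if j is None else np.round(j).astype(int).tolist())
      print(sg,th,dy,r)
E
```

```text
1 0 0 [[35, 6, -17, 0, -67, -135], [33, 18, -27, 0, -44, -133], [28, 23, -19, 0, -48, -128], [22, 32, -3, 0, -55, -122]]
1 0 15 [[35, 6, -17, 0, -67, -120], [33, 18, -27, 0, -44, -118], [28, 23, -19, 0, -48, -113], [22, 32, -3, 0, -55, -107]]
1 0 30 [[35, 6, -17, 0, -67, -105], [33, 18, -27, 0, -44, -103], [28, 23, -19, 0, -48, -98], [22, 32, -3, 0, -55, -92]]
1 0 45 [[35, 6, -17, 0, -67, -90], [33, 18, -27, 0, -44, -88], [28, 23, -19, 0, -48, -83], [22, 32, -3, 0, -55, -77]]
1 15 0 [[42, -1, -32, 15, -51, -151], [37, 13, -47, 30, -22, -165], [32, 18, -38, 25, -25, -154], [25, 26, -22, 17, -31, -139]]
1 15 15 [[40, -2, -31, 12, -49, -132], [36, 12, -46, 23, -20, -142], [31, 17, -36, 17, -23, -131], [24, 26, -20, 10, -31, -117]]
1 15 30 [[38, -2, -29, 6, -48, -111], [35, 12, -42, 11, -21, -114], [29, 18, -33, 6, -25, -104], [22, 26, -16, 1, -33, -93]]
1 15 45 [[35, -1, -26, 0, -50, -90], [32, 13, -37, -2, -25, -86], [27, 18, -28, -4, -29, -78], [20, 27, -12, -6, -37, -70]]
1 30 0 [None, None, None, None]
1 30 15 [[43, -8, -50, 38, -30, -158], None, None, None]
1 30 30 [[40, -9, -46, 2
[... 2190 characters left out ...]
-56, 56, -22, 8], None, None, None]
-1 35 30 [[38, -10, -53, 37, -17, 40], None, None, None]
-1 35 45 [[35, -9, -40, 0, -24, 90], None, [19, 15, -29, -38, -14, 139], [14, 24, -16, -35, -21, 141]]
-1 40 0 [[40, -8, -59, 73, -31, -23], None, None, None]
-1 40 15 [None, None, None, None]
-1 40 30 [None, None, None, None]
-1 40 45 [[35, -10, -44, 0, -17, 90], [16, 11, -34, -59, -14, 162], [13, 16, -27, -55, -17, 161], [10, 24, -15, -48, -21, 156]]
-1 45 0 [None, None, None, None]
-1 45 15 [None, [-8, 12, -48, -148, -17, -112], None, None]
-1 45 30 [None, None, None, None]
-1 45 45 [[35, -11, -47, 0, -9, 91], [5, 12, -33, -78, -21, -171], [5, 16, -26, -73, -22, -177], [5, 24, -14, -63, -24, 173]]
```

The solver is local and sits near a wrist singularity. I'll fit the forward kinematics and search with many seeds.

```bash
cat > kin.py <<'E'
from plan import *
from scipy.optimize import least_squares
LO=np.array([-179.83,-69.29,-61.27,-181.25,-171.15,-9999]);LO[5]=-177.46
HI=np.array([179.83,118.12,80.66,117.63,-9.14,177.46])
AX="zyYxYx"
def fk(q,p):
    """p: d1,a1,a2,a3(elbow offset),d4,d6, roll0"""
    E=lambda a,s:R.from_euler(a,s,degrees=True)
    d1,a1,a2,a3,d4,d6,r0=p
    A=E('z',q[0]);B=A*E('y',q[1]);C=B*E('y',-q[2]);D=C*E('x',q[3]);F=D*E('y',-q[4]);G=F*E('x',q[5]+r0)
    x=np.array([0,0,d1])+A.apply([a1,0,0])+B.apply([0,0,a2])+C.apply([d4,0,a3])+G.apply([d6,0,0])
    M=G.as_matrix(); return x,R.from_matrix(np.c_[M[:,1],M[:,0],-M[:,2]])  # tool y = approach
E
python3 - <<'E'
from kin import *
c=(.6552,.1397,np.radians(-10.2));D=[]
for th,dy,x,z in((0,0,-.19,.25),(0,40,.05,.3),(15,0,-.165,.12),(15,30,.01,.09),(15,45,-.1,.2),(45,45,-.1,.0895),(40,45,.01,.09),(30,15,-.19,.25)):
    P=pose(c,x,-.05,z,c[2]+np.radians(dy),th,1);j=env.inverse_kinematics(*P)
    if j is not None:D.append((np.array(j),P[0],R.from_euler('xyz',P[1],degrees=True)))
def res(p):
    o=[]
    for j,x,r in D:
        X,Q=fk(j,p);o+=[X-x,.3*(r.inv()*Q).as_rotvec()]
    return np.concatenate(o)
best=min((least_squares(res,[.35,0,.4,0,.4,.25,r0]) for r0 in(0,90,180,-90)),key=lambda o:o.cost)
print(len(D),best.cost,best.x.round(4),np.abs(best.fun).max())
np.save("p.npy",best.x)
E
```

```text
8 0.47865595936779787 [-4.541000e-01  1.983000e-01  5.009000e-01  1.726000e-01  2.268000e-01
 -1.544000e-01  1.973524e+02] 0.40036137499685176
```

```bash
sed -i "s/def fk(q,p):/def fk(q,p,s4=S4,s6=S6):/; s/E('x',q\[3\])/E('x',s4*q[3])/; s/E('x',q\[5\]+r0)/E('x',s6*q[5]+r0)/; s/^AX=.*/S4=S6=1/" kin.py
cat > fit.py <<'E'
from kin import *
c=(.6552,.1397,np.radians(-10.2));D=[]
for th,dy,x,z in((0,0,-.19,.25),(0,40,.05,.3),(15,0,-.165,.12),(15,30,.01,.09),(15,45,-.1,.2),(45,45,-.1,.0895),(40,45,.01,.09),(30,15,-.19,.25)):
    P=pose(c,x,-.05,z,c[2]+np.radians(dy),th,1);j=env.inverse_kinematics(*P)
    if j is not None:D.append((np.array(j),P[0],R.from_euler('xyz',P[1],degrees=True)))
def res(p,a,b):
    o=[]
    for j,x,r in D:
        X,Q=fk(j,p,a,b);o+=[X-x,.3*(r.inv()*Q).as_rotvec()]
    return np.concatenate(o)
for a in(1,-1):
  for b in(1,-1):
    best=min((least_squares(res,[.35,0,.4,0,.4,.25,r0],args=(a,b)) for r0 in(0,90,180,-90)),key=lambda o:o.cost)
    print(a,b,best.cost,best.x.round(4),np.abs(best.fun).max())
    if best.cost<1e-4: np.save("p.npy",best.x)
E
python3 fit.py
```

```text
1 1 0.47865595936779787 [-4.541000e-01  1.983000e-01  5.009000e-01  1.726000e-01  2.268000e-01
 -1.544000e-01  1.973524e+02] 0.40036137499685176
1 -1 0.6049581763254559 [-0.4541  0.1983  0.5009  0.1726  0.2268 -0.1544 15.1761] 0.6339697565156686
-1 1 0.9406666949601877 [ 1.27300e-01  8.43000e-02  4.46700e-01  1.30000e-02  3.69800e-01
  2.02500e-01 -8.86433e+01] 0.7162334520598773
-1 -1 0.09516500573730438 [0.1273 0.0843 0.4467 0.013  0.3698 0.2025 0.    ] 0.1478167854739977
```

```bash
cat >> fit.py <<'E'
o=least_squares(res,[.35,0,.4,0,.4,.25,0],args=(-1,-1))
for (j,x,r),e in zip(D,o.fun.reshape(-1,6)): print(j.round(1),e.round(3), r.as_euler('xyz',degrees=True).round(1), fk(j,o.x,-1,-1)[1].as_euler('xyz',degrees=True).round(1))
for a in(1,-1):
  for b in(1,-1):
    for r0 in (0,90,180,-90): print(a,b,r0,np.abs(res([.35,0,.4,0,.4,.25,r0],a,b).reshape(-1,6)[:,3:]).max(1).round(2))
E
python3 fit.py|tail -24
```

```text
[  34.7    6.1  -17.    -0.   -66.9 -134.9] [-0.067  0.148 -0.014  0.    -0.     0.   ] [-90.    0.  -10.2] [-90.    0.  -10.2]
[ 19.9  27.8  20.5   0.  -82.7 -80.1] [-0.074  0.143 -0.014 -0.    -0.    -0.   ] [-90.    0.   29.8] [-90.    0.   29.8]
[  38.2   10.1  -43.5   24.   -28.5 -158.8] [-0.124  0.114 -0.038 -0.    -0.     0.   ] [-90.  -15.  -10.2] [-90.  -15.  -10.2]
[ 21.9  26.1 -16.2   1.  -32.7 -92.9] [-0.084  0.139  0.004  0.    -0.     0.   ] [-90.  -15.   19.8] [-90.  -15.   19.8]
[ 26.6  10.2 -20.1  -3.  -44.8 -79.9] [-0.067  0.14  -0.004  0.    -0.     0.   ] [-90.  -15.   34.8] [-90.  -15.   34.8]
[  5.   16.2 -26.1 -72.7 -21.6   3.5] [ 0.059  0.016  0.084  0.    -0.    -0.   ] [-90.  -45.   34.8] [-90.  -45.   34.8]
[  9.7  23.5 -14.6 -48.2 -21.5 -24.1] [ 0.004  0.08   0.074 -0.    -0.    -0.   ] [-90.  -40.   34.8] [-90.  -40.   34.8]
[  42.6   -8.2  -49.6   38.2  -29.7 -158.2] [-0.133  0.092 -0.09   0.    -0.    -0.   ] [-90.  -30.    4.8] [-90.  -30.    4.8]
1 1 0 [0.47 0.84 0.44 0.92 0.86 0.67 0.71 0.57]
1 1 90 [0.94 0.37 0.9  0.49 0.39 0.23 0.26 0.79]
1 1 180 [0.47 0.1  0.49 0.02 0.08 0.22 0.2  0.34]
1 1 -90 [0.   0.58 0.08 0.45 0.55 0.67 0.66 0.13]
1 -1 0 [0.   0.   0.22 0.01 0.02 0.71 0.47 0.35]
1 -1 90 [0.47 0.47 0.68 0.48 0.45 0.26 0.15 0.79]
1 -1 180 [0.94 0.94 0.71 0.93 0.92 0.22 0.45 0.56]
1 -1 -90 [0.47 0.47 0.24 0.46 0.49 0.63 0.9  0.17]
-1 1 0 [0.47 0.84 0.22 0.91 0.84 0.04 0.25 0.23]
-1 1 90 [0.94 0.37 0.69 0.5  0.37 0.51 0.22 0.7 ]
-1 1 180 [0.47 0.1  0.72 0.03 0.11 0.91 0.69 0.71]
-1 1 -90 [0.   0.58 0.25 0.44 0.58 0.43 0.72 0.24]
-1 -1 0 [0. 0. 0. 0. 0. 0. 0. 0.]
-1 -1 90 [0.47 0.47 0.47 0.47 0.47 0.47 0.47 0.47]
-1 -1 180 [0.94 0.94 0.94 0.94 0.94 0.94 0.94 0.94]
-1 -1 -90 [0.47 0.47 0.47 0.47 0.47 0.47 0.47 0.47]
```

```bash
cat > kin.py <<'E'
from plan import *
from scipy.optimize import least_squares
LO=np.array([-179.83,-69.29,-61.27,-181.25,-171.15,-177.46]);HI=np.array([179.83,118.12,80.66,117.63,-9.14,177.46])
E_=lambda a,s:R.from_euler(a,s,degrees=True)
def rots(q):
    A=E_('z',q[0]);B=A*E_('y',q[1]);C=B*E_('y',-q[2]);D=C*E_('x',-q[3]);F=D*E_('y',-q[4]);G=F*E_('x',-q[5]);return A,B,C,D,F,G
def basis(q): return np.hstack([np.eye(3)]+[r.as_matrix() for r in rots(q)])
def fk(q,p):
    M=rots(q)[-1].as_matrix(); return basis(q)@p, R.from_matrix(np.c_[M[:,1],M[:,0],-M[:,2]])
def ik_all(pos,ori,p,n=60,seeds=None,rng=np.random.default_rng(0)):
    r=R.from_euler('xyz',ori,degrees=True);S=[]
    def f(q):
        X,Q=fk(q,p);return np.r_[X-pos,.3*(r.inv()*Q).as_rotvec()]
    if seeds is None: seeds=[np.clip([rng.uniform(-60,90),rng.uniform(-20,60),rng.uniform(-60,60),rng.uniform(-180,117),rng.uniform(-90,-10),rng.uniform(-177,177)],LO+.1,HI-.1) for _ in range(n)]
    for s in seeds:
        o=least_squares(f,s,bounds=(LO,HI),x_scale=30,max_nfev=60)
        if o.cost<1e-8 and not any(np.abs(o.x-t).max()<2 for t in S): S.append(o.x)
    return S
E
python3 - <<'E'
from kin import *
c=(.6552,.1397,np.radians(-10.2));rng=np.random.default_rng(1);Bm=[];y=[]
for _ in range(60):
    P=pose(c,rng.uniform(-.2,.05),rng.uniform(-.2,.2),rng.uniform(.09,.4),rng.uniform(-1,1),rng.uniform(0,45),1);j=env.inverse_kinematics(*P)
    if j is not None: Bm.append(basis(j));y.append(P[0])
A=np.vstack(Bm);b=np.concatenate(y);p=np.linalg.lstsq(A,b,rcond=1e-6)[0]
print(len(y),p.round(4).reshape(-1,3).tolist(),np.abs(A@p-b).max());np.save("p.npy",p)
for sg in(1,-1):
  for th in(30,37,45):
    for x,z in((-.165,.0895),(.01,.0895)):
      S=ik_all(*pose(c,x,-.05,z,c[2],th,sg),p);print(sg,th,x,[s.round().astype(int).tolist() for s in S])
E
```

```text
60 [[-0.0, -0.0, 0.0803], [0.0, -0.0, 0.0803], [0.0, 0.0, 0.5649], [0.2109, -0.0, 0.0], [0.2109, -0.0799, -0.0], [0.1532, -0.0799, 0.0], [0.1532, -0.0, 0.0]] 1.0688065016362103e-15
1 30 -0.165 []
1 30 0.01 []
1 37 -0.165 []
1 37 0.01 []
1 45 -0.165 []
1 45 0.01 []
-1 30 -0.165 []
-1 30 0.01 []
-1 37 -0.165 []
-1 37 0.01 []
-1 45 -0.165 []
-1 45 0.01 []
```

```bash
python3 - <<'E'
from kin import *
p=np.load("p.npy");c=(.6552,.1397,np.radians(-10.2))
print(len(ik_all(*pose(c,-.1,-.05,.0895,c[2]+np.radians(0),15,1),p,20)))
def mind5(pos,ori,n=40):
    "IK with J5,J4,J6 limits released"
    global LO,HI
    import kin
    lo,hi=kin.LO.copy(),kin.HI.copy()
    kin.LO=np.array([-180,-90,-90,-200,-179,-200.]);kin.HI=np.array([180,120,100,200,179,200.])
    S=ik_all(pos,ori,p,n);kin.LO,kin.HI=lo,hi;return S
for th in(20,30,45):
    for x in(-.165,.01):
        print(th,x,[s.round().astype(int).tolist() for s in mind5(*pose(c,x,-.05,.0895,c[2],th,-1))])
# feasible map vs th, yaw
for x in(-.165,-.08,.01):
  for th in(20,25,30,35,40,45):
    print(x,th,[(dy,len(ik_all(*pose(c,x,-.05,.0895,c[2]+np.radians(dy),th,-1),p,12))) for dy in(-30,-20,-10,0,10,20)])
E
```

```text
1
20 -0.165 [[30, 11, -57, 64, -14, -11], [-3, 12, -38, -173, 20, -103]]
20 0.01 [[-5, 25, -18, -176, 27, -98], [25, 25, -30, 32, -21, 26]]
30 -0.165 [[3, 10, -59, 142, -11, -65], [0, 11, -38, -156, 13, -123]]
30 0.01 [[3, 22, -43, 125, -8, -47], [-5, 23, -23, -169, 14, -106]]
45 -0.165 [[1, 14, -63, 165, -32, -85], [24, 12, -32, -103, 24, 169], [24, 12, -32, -103, 24, -191], [1, 14, -63, -195, -32, -85]]
45 0.01 [[-4, 24, -42, -193, -21, -83], [-4, 24, -42, 167, -21, -83], [6, 23, -17, -120, 13, 199], [6, 23, -17, -120, 13, -161]]
-0.165 20 [(-30, 1), (-20, 1), (-10, 1), (0, 1), (10, 0), (20, 0)]
-0.165 25 [(-30, 1), (-20, 1), (-10, 1), (0, 1), (10, 0), (20, 0)]
-0.165 30 [(-30, 1), (-20, 1), (-10, 0), (0, 0), (10, 0), (20, 0)]
-0.165 35 [(-30, 1), (-20, 0), (-10, 0), (0, 0), (10, 0), (20, 0)]
-0.165 40 [(-30, 1), (-20, 0), (-10, 0), (0, 0), (10, 0), (20, 0)]
-0.165 45 [(-30, 0), (-20, 0), (-10, 0), (0, 0), (10, 1), (20, 0)]
-0.08 20 [(-30, 1), (-20, 1), (-10, 1), (0, 1), (10, 1), (20, 1)]
-0.08 25 [(-30, 1), (-20, 1), (-10, 1), (0, 1), (10, 0), (20, 0)]
-0.08 30 [(-30, 1), (-20, 1), (-10, 1), (0, 0), (10, 0), (20, 0)]
-0.08 35 [(-30, 1), (-20, 1), (-10, 0), (0, 0), (10, 0), (20, 0)]
-0.08 40 [(-30, 1), (-20, 1), (-10, 0), (0, 0), (10, 0), (20, 0)]
-0.08 45 [(-30, 1), (-20, 0), (-10, 0), (0, 0), (10, 1), (20, 0)]
0.01 20 [(-30, 1), (-20, 1), (-10, 1), (0, 1), (10, 1), (20, 1)]
0.01 25 [(-30, 1), (-20, 1), (-10, 1), (0, 1), (10, 0), (20, 0)]
0.01 30 [(-30, 1), (-20, 1), (-10, 1), (0, 0), (10, 0), (20, 0)]
0.01 35 [(-30, 1), (-20, 1), (-10, 0), (0, 0), (10, 0), (20, 0)]
0.01 40 [(-30, 1), (-20, 1), (-10, 0), (0, 0), (10, 0), (20, 0)]
0.01 45 [(-30, 1), (-20, 0), (-10, 0), (0, 0), (10, 0), (20, 0)]
```

```bash
python3 - <<'E'
from kin import *
p=np.load("p.npy");c=(.6552,.1397,np.radians(-10.2))
seeds=[np.array([-4,18,-50,-178,-25,-83.]),np.array([-8,12,-48,-150,-17,-112.])]
for th in(42,45,48,51,54):
  for x in(-.165,-.08,.01):
    o=[]
    for dy in(0,3,6,9,12,15):
        S=ik_all(*pose(c,x,-.05,.0895,c[2]+np.radians(dy),th,-1),p,seeds=seeds)
        o.append((dy,[s[3:5].round(1).tolist() for s in S]))
    print(th,x,o)
for th in (26,27,28,29,30,31):
  for x in(-.165,-.08,.005):
    print(th,x,[(dy,[s[3:5].round(1).tolist() for s in ik_all(*pose(c,x,-.05,.0895,c[2]+np.radians(dy),th,-1),p,seeds=[np.array([30,14,-50,60,-15,-10.]),np.array([20,20,-45,90,-12,-20.])])]) for dy in(-12,-8,-4,0)])
E
```

```text
42 -0.165 [(0, []), (3, []), (6, [[-178.0, -20.9]]), (9, [[-167.3, -17.0]]), (12, [[-152.7, -11.5]]), (15, [])]
42 -0.08 [(0, []), (3, []), (6, [[-174.4, -14.9]]), (9, []), (12, []), (15, [])]
42 0.01 [(0, []), (3, []), (6, []), (9, []), (12, []), (15, [])]
45 -0.165 [(0, []), (3, []), (6, [[-178.3, -27.5]]), (9, [[-169.6, -24.5]]), (12, [[-159.9, -21.0]]), (15, [[-148.4, -16.9]])]
45 -0.08 [(0, []), (3, []), (6, [[-175.6, -21.2]]), (9, [[-164.9, -17.5]]), (12, [[-150.1, -12.2]]), (15, [])]
45 0.01 [(0, []), (3, []), (6, [[-171.4, -13.8]]), (9, []), (12, []), (15, [])]
48 -0.165 [(0, []), (3, []), (6, [[-178.5, -34.5]]), (9, [[-170.8, -32.0]]), (12, [[-162.9, -29.2]]), (15, [[-154.3, -26.1]])]
48 -0.08 [(0, []), (3, []), (6, [[-176.2, -27.6]]), (9, [[-167.7, -24.7]]), (12, [[-158.1, -21.4]]), (15, [[-146.7, -17.8]])]
48 0.01 [(0, []), (3, []), (6, [[-173.4, -20.2]]), (9, [[-161.8, -16.2]]), (12, [[-143.0, -9.9]]), (15, [])]
51 -0.165 [(0, []), (3, []), (6, []), (9, []), (12, [[-164.6, -37.4]]), (15, [[-157.3, -34.8]])]
51 -0.08 [(0, []), (3, []), (6, [[-176.6, -34.2]]), (9, [[-169.2,
[... 1276 characters left out ...]
-8, [[92.2, -14.5]]), (-4, [[100.8, -11.5]]), (0, [])]
29 -0.165 [(-12, [[102.3, -20.2]]), (-8, []), (-4, []), (0, [])]
29 -0.08 [(-12, [[100.2, -18.1]]), (-8, [[109.7, -15.3]]), (-4, []), (0, [])]
29 0.005 [(-12, [[90.7, -17.3]]), (-8, [[98.9, -14.4]]), (-4, [[108.2, -11.3]]), (0, [])]
30 -0.165 [(-12, []), (-8, []), (-4, []), (0, [])]
30 -0.08 [(-12, [[104.6, -18.6]]), (-8, [[114.5, -15.7]]), (-4, []), (0, [])]
30 0.005 [(-12, [[96.2, -17.4]]), (-8, [[104.9, -14.5]]), (-4, [[114.8, -11.4]]), (0, [])]
31 -0.165 [(-12, []), (-8, []), (-4, []), (0, [])]
31 -0.08 [(-12, [[108.7, -19.1]]), (-8, []), (-4, []), (0, [])]
31 0.005 [(-12, [[101.1, -17.7]]), (-8, [[110.3, -14.7]]), (-4, []), (0, [])]
```

Branch found: 48° tilt and yaw 7° off the feed, with J4 near -175°. The right finger meets the block's right rear corner first, which turns the block square. Next I check a free-space path to staging.

```bash
cat > go.py <<'E'
from kin import *
p=np.load("p.npy");c=(.6552,.1397,np.radians(-10.2));TH=48;YAW=c[2]+np.radians(7)
P=lambda x,y=-.05,z=.0895:pose(c,x,y,z,YAW,TH,-1)
E
python3 - <<'E'
from go import *
sd=[np.array([-4,18,-50,-178,-25,-83.])]
st=ik_all(*P(-.18,z=.20),p,seeds=sd);lo=ik_all(*P(-.175),p,seeds=sd)
print(st,lo)
q0=np.array(env.read_state()["joint_positions"]);print(fk(q0,p)[0])
s=st[0]; m1=q0.copy();m1[[1,2]]=[-5,10];m2=s.copy();m2[[1,2]]=[-5,-10]
np.save("s.npy",np.array([m1,m2,s]))
for a,b in((q0,m1),(m1,m2),(m2,s)):
    for t in np.linspace(0,1,7):
        q=a+t*(b-a);X,Q=fk(q,p);M=Q.as_matrix()
        pts=np.array([X+M@np.array([sx*.04,-L,sz*.095]) for sx in(-1,1) for L in(.0,.07,.2) for sz in(-1,1)])
        F=rots(q); el=np.array([0,0,.16])+F[1].apply([0,0,.565]); wr=el+F[2].apply([.42,0,0]); w2=wr+F[4].apply([0,-.16,0])
        print(X.round(2),"minz",pts[:,2].min().round(3),"wr",wr.round(2),w2.round(2))
E
```

```text
[] []
[ 0.25019343 -0.57273894  0.22256159]Traceback (most recent call last):
  File "<stdin>", line 6, in <module>
IndexError: list index out of range
```

```bash
python3 - <<'E'
from go import *
sd=[np.array([-4,16,-58,-175,-25,-90.]),np.array([-4,18,-50,-165,-20,-95.])]
for th,dy in((43,6),(45,6),(46,8),(48,8),(48,11)):
  print(th,dy)
  for x,z in((-.165,.0895),(-.17,.0895),(-.17,.13),(-.14,.13),(-.15,.17),(-.12,.2),(-.06,.2),(.005,.0895)):
    S=ik_all(*pose(c,x,-.05,z,c[2]+np.radians(dy),th,-1),p,seeds=sd)
    print("  ",x,z,[s.round(1).tolist() for s in S])
E
```

```text
43 6
   -0.165 0.0895 [[-5.3, 12.6, -57.5, -178.2, -23.1, -90.9]]
   -0.17 0.0895 [[-5.2, 12.3, -58.1, -178.3, -23.4, -90.8]]
   -0.17 0.13 [[-5.1, 5.3, -54.5, -177.1, -12.9, -92.1]]
   -0.14 0.13 [[-5.6, 7.8, -50.6, -175.2, -11.4, -93.7]]
   -0.15 0.17 []
   -0.12 0.2 []
   -0.06 0.2 []
   0.005 0.0895 [[-6.8, 22.8, -33.5, -169.0, -9.4, -98.9]]
45 6
   -0.165 0.0895 [[-5.3, 13.5, -59.0, -178.3, -27.5, -90.7]]
   -0.17 0.0895 [[-5.2, 13.2, -59.6, -178.5, -27.9, -90.6]]
   -0.17 0.13 [[-5.2, 5.9, -56.2, -177.6, -17.1, -91.6]]
   -0.14 0.13 [[-5.7, 8.2, -52.4, -176.1, -15.7, -92.7]]
   -0.15 0.17 []
   -0.12 0.2 []
   -0.06 0.2 []
   0.005 0.0895 [[-7.1, 23.2, -36.0, -171.8, -14.2, -96.0]]
46 8
   -0.165 0.0895 [[-6.8, 13.7, -58.1, -172.9, -27.9, -93.1]]
   -0.17 0.0895 [[-6.8, 13.5, -58.8, -173.1, -28.3, -92.9]]
   -0.17 0.13 [[-6.4, 5.8, -54.0, -169.1, -16.0, -97.6]]
   -0.14 0.13 [[-6.6, 8.1, -50.1, -167.3, -14.5, -99.3]]
   -0.15 0.17 []
   -0.12 0.2 []
   -0.06 0.2 []
   0.005 0.0895 [[-7.4, 23.1, -33.6, -163.2, -13.1, -102.8]]
48 8
   -0.165 0.0895 [[-7.0, 15.0, -59.8, -173.4, -32.9, -92.3]]
   -0.17 0.0895 [[-6.9, 14.7, -60.5, -173.6, -33.3, -92.2]]
   -0.17 0.13 [[-6.7, 6.5, -56.2, -170.6, -20.9, -95.8]]
   -0.14 0.13 [[-6.9, 8.8, -52.4, -169.3, -19.4, -96.9]]
   -0.15 0.17 []
   -0.12 0.2 []
   -0.06 0.2 []
   0.005 0.0895 [[-7.9, 23.7, -36.2, -166.4, -18.1, -99.2]]
48 11
   -0.165 0.0895 [[-8.9, 14.4, -57.3, -165.6, -30.1, -96.0]]
   -0.17 0.0895 [[-8.9, 14.2, -58.0, -165.7, -30.6, -95.8]]
   -0.17 0.13 [[-7.3, 5.8, -51.6, -158.1, -16.3, -105.7]]
   -0.14 0.13 [[-7.1, 8.1, -47.4, -156.0, -14.5, -108.1]]
   -0.15 0.17 []
   -0.12 0.2 []
   -0.06 0.2 []
   0.005 0.0895 [[-7.5, 23.1, -31.0, -152.1, -13.3, -111.7]]
```

```bash
sed -i 's/TH=48/TH=47/; s/radians(7)/radians(8)/' go.py
python3 - <<'E'
from go import *
sd=[np.array([-6,6,-55,-170,-18,-95.])]
st=ik_all(*P(-.168,z=.135),p,seeds=sd);lo=ik_all(*P(-.168),p,seeds=st);en=ik_all(*P(.012),p,seeds=lo)
print(np.round([st[0],lo[0],en[0]],1).tolist())
q0=np.array(env.read_state()["joint_positions"])
s=st[0]; m1=q0.copy();m1[[1,2]]=[-5,10];m2=s.copy();m2[1]=-20
np.save("s.npy",np.array([m1,m2,s]))
for a,b in((q0,m1),(m1,m2),(m2,s)):
    for t in np.linspace(0,1,7):
        q=a+t*(b-a);X,Q=fk(q,p);M=Q.as_matrix()
        pts=np.array([X+M@np.array([sx*.04,-L,sz*.095]) for sx in(-1,1) for L in(.07,.2) for sz in(-1,1)])
        F=rots(q); el=np.array([0,0,.16])+F[1].apply([0,0,.565]); wr=el+F[2].apply([.42,0,0]); w2=wr+F[4].apply([0,-.16,0])
        print(X.round(2),"bodyminz",pts[:,2].min().round(3),"wr",wr.round(2),w2.round(2))
E
```

```text
[[-6.5, 5.4, -54.2, -169.2, -16.8, -97.5], [-6.9, 14.2, -59.4, -173.3, -30.6, -92.6], [-7.7, 23.8, -33.8, -164.4, -15.0, -101.4]]
[ 0.25 -0.57  0.22] bodyminz 0.293 wr [ 0.37 -0.47  0.53] [ 0.25 -0.57  0.53]
[ 0.25 -0.58  0.28] bodyminz 0.341 wr [ 0.36 -0.45  0.59] [ 0.23 -0.55  0.59]
[ 0.25 -0.58  0.34] bodyminz 0.389 wr [ 0.34 -0.42  0.64] [ 0.21 -0.52  0.64]
[ 0.25 -0.57  0.4 ] bodyminz 0.438 wr [ 0.31 -0.39  0.69] [ 0.19 -0.49  0.69]
[ 0.24 -0.56  0.47] bodyminz 0.487 wr [ 0.29 -0.36  0.74] [ 0.16 -0.46  0.74]
[ 0.23 -0.54  0.53] bodyminz 0.535 wr [ 0.25 -0.32  0.79] [ 0.13 -0.42  0.79]
[ 0.21 -0.52  0.59] bodyminz 0.582 wr [ 0.22 -0.28  0.83] [ 0.1  -0.38  0.83]
[ 0.21 -0.52  0.59] bodyminz 0.582 wr [ 0.22 -0.28  0.83] [ 0.1  -0.38  0.83]
[ 0.37 -0.38  0.48] bodyminz 0.48 wr [ 0.25 -0.24  0.77] [ 0.16 -0.35  0.69]
[ 0.47 -0.21  0.44] bodyminz 0.404 wr [ 0.26 -0.19  0.71] [ 0.2  -0.26  0.57]
[ 0.52 -0.07  0.43] bodyminz 0.341 wr [ 0.26 -0.14  0.64] [ 0.22 -0.14  0.48]
[0.52 0.03 0.42] bodyminz 0.326 wr [ 0.24 -0.09  0.58] [ 0.22 -0.02  0.44]
[0.5  0.09 0.39] bodyminz 0.309 wr [ 0.2  -0.05  0.51] [0.19 0.08 0.42]
[0.45 0.12 0.34] bodyminz 0.317 wr [ 0.15 -0.02  0.46] [0.15 0.14 0.43]
[0.45 0.12 0.34] bodyminz 0.317 wr [ 0.15 -0.02  0.46] [0.15 0.14 0.43]
[0.46 0.12 0.3 ] bodyminz 0.291 wr [ 0.17 -0.02  0.44] [0.17 0.14 0.42]
[0.47 0.12 0.27] bodyminz 0.264 wr [ 0.19 -0.02  0.43] [0.19 0.14 0.41]
[0.48 0.12 0.24] bodyminz 0.237 wr [ 0.21 -0.02  0.41] [0.21 0.13 0.39]
[0.48 0.12 0.2 ] bodyminz 0.209 wr [ 0.23 -0.03  0.4 ] [0.23 0.13 0.38]
[0.48 0.12 0.17] bodyminz 0.182 wr [ 0.25 -0.03  0.38] [0.24 0.13 0.36]
[0.48 0.12 0.13] bodyminz 0.153 wr [ 0.26 -0.03  0.36] [0.26 0.13 0.35]
```

```bash
python3 - <<'E'
from go import *
m1,m2,s=np.load("s.npy");m2[1]=-13
env.gripper_to(.115)
for q in(m1,m2,s): env.set_joints(q.tolist())
st=env.read_state();print(st["clock"],st["position"],P(-.168,z=.135)[0],st["force"],st["opening"])
env.move_straight(P(-.168)[0],rate=.08)
st=env.read_state();print(st["clock"],st["position"],P(-.168)[0],st["force"])
ims=[env.grab_frame(n) for n in("top","side")]
a=cv2.resize(ims[0]["image"][100:240,130:310],None,fx=2.8,fy=2.8);b=cv2.resize(ims[1]["image"][120:310,110:300],None,fx=2.06,fy=2.06)
cv2.imwrite("pics/stage.png",np.hstack([a,cv2.resize(b,(290,392))]))
E
```

```text
7.5583 [0.48129549 0.12013545 0.13525379] [0.4810009  0.12024046 0.135     ] [-0.11410349  0.6976558   0.38727543] 0.11441110506711877
8.275 [0.48141756 0.12016868 0.09070322] [0.4810009  0.12024046 0.0895    ] [-0.04962558  0.55379216  0.24216073]
```

View pics/stage.png

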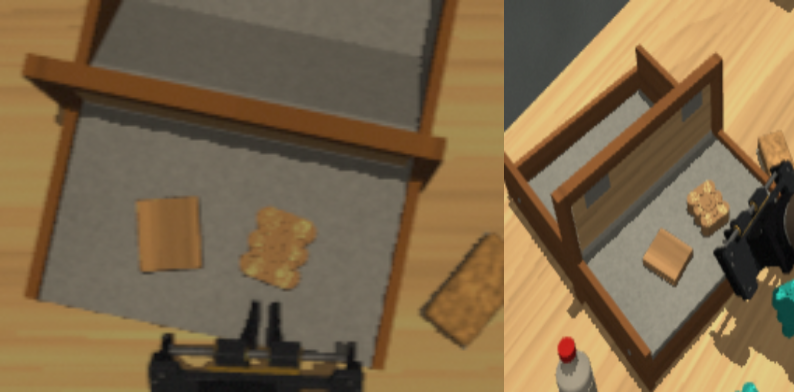

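The staging view shows the fingertips at (265,305), right behind the block's rear face at (270,282), and the blank is clear on the left. Now a first gentle push, then a measurement.

```bash
cat >> go.py <<'E'
def loc(n="top"):
    f=env.grab_frame(n);o=[]
    for q in env.trace(f,"rosette_center"):
        u,v=np.argwhere(q["mask"]).mean(0)[::-1];w=ray(f,u,v,.1);d=w[:2]-np.array(c[:2]);ca,sa=np.cos(c[2]),np.sin(c[2])
        x,y=ca*d[0]+sa*d[1],-sa*d[0]+ca*d[1]
        if -.2<x<.26 and abs(y)<.165:o.append((round(x*1e3),round(y*1e3),int(q["mask"].sum()),round(q["score"],2),round(cv2.minAreaRect(np.argwhere(q["mask"])[:,::-1].astype(np.float32))[2])))
    return f,o
E
python3 - <<'E'
from go import *
print(loc()[1])
r=env.move_straight(P(-.12,-.05,.089)[0],rate=.03,force_limit=8)
st=env.read_state();print(r,st["clock"],st["position"],st["force"])
f,o=loc();print(o)
cv2.imwrite("pics/push1.png",cv2.resize(f["image"][100:240,130:310],None,fx=3,fy=3))
E
```

```text
[(-106, -52, 506, 0.86, 19), (27, 1, 20017, 0.55, 12)]
False 10.225 [0.52810653 0.11177366 0.08898047] [-1.002386    0.38735418  1.02359802]
[(-77, -45, 480, 0.6, 7)]
```

View pics/push1.png

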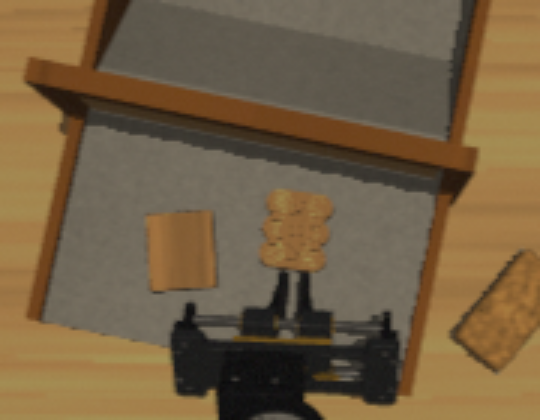

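The block is now square against both fingertips: block at (297,230), tips at (294,275). Pushing on under the flap.

```bash
python3 - <<'E'
from go import *
for x in(-.06,-.015):
    r=env.move_straight(P(x,-.048,.089)[0],rate=.035,force_limit=8)
    st=env.read_state();print(r,st["clock"],st["position"],st["force"].round(2));print(loc()[1],loc("side")[1])
f=env.grab_frame("side");g=env.grab_frame("top")
cv2.imwrite("pics/push2.png",np.hstack([cv2.resize(g["image"][40:240,130:310],(396,440)),cv2.resize(f["image"][110:310,110:290],(396,440))]))
E
```

```text
False 12.1917 [0.5875055  0.10311846 0.0889833 ] [0.28 0.73 1.15]
[(-23, -39, 467, 0.56, 90)] [(-21, -33, 453, 0.89, 28)]
False 13.825 [0.63181579 0.09517088 0.08906135] [ 0.33 -0.09  0.59]
[(-3, -39, 46, 0.48, 90)] [(24, -33, 362, 0.8, 29)]
```

View pics/push2.png

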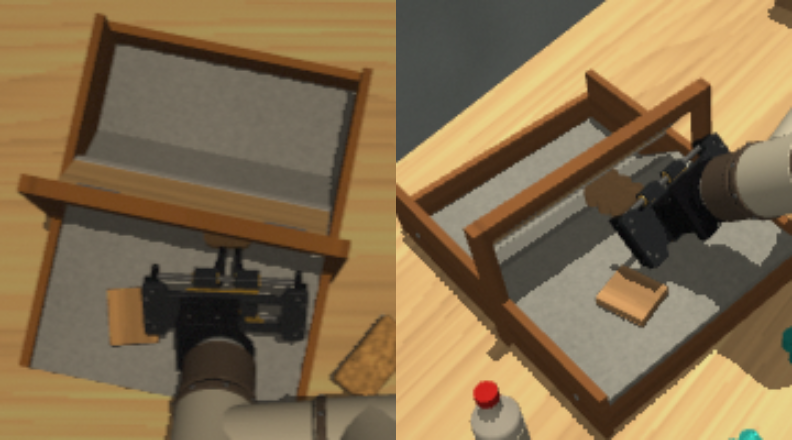

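The flap is propped open by the block, with the block's rear still visible at top-view (228,240). The blank at (125,315) hasn't moved. Pushing the last stretch.

```bash
python3 - <<'E'
from go import *
for x in(.0,.006,.012):
    r=env.move_straight(P(x,-.048,.089)[0],rate=.04,force_limit=8)
    env.dwell(.4)
    st=env.read_state();o=loc()[1];print(x,r,st["clock"],st["position"],st["force"].round(2),o,loc("side")[1])
    if any(k[0]>90 for k in o): break
f=env.grab_frame("side");g=env.grab_frame("top")
cv2.imwrite("pics/push3.png",np.hstack([cv2.resize(g["image"][40:240,130:310],(396,440)),cv2.resize(f["image"][110:310,110:290],(396,440))]))
E
```

```text
0.0 False 15.05 [0.64659886 0.09247719 0.08898166] [-0.23  0.07 -0.35] [(185, -45, 501, 0.73, 8)] [(145, 3, 290, 0.6, 58)]
```

View pics/push3.png

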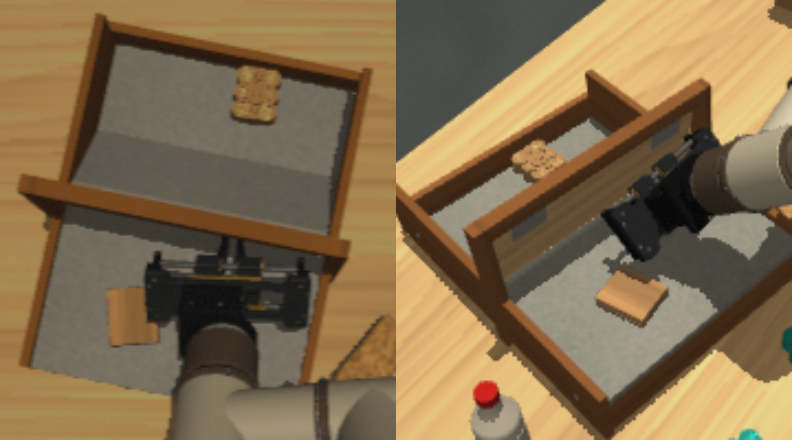

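The block is in the tray at top-view (257,95), flat on the tray floor, and the flap rests on the fingertips. Next I retract and lift clear.

```bash
python3 - <<'E'
from go import *
print(env.move_straight(P(-.16,-.048,.0905)[0],rate=.09,force_limit=15))
m1,m2,s=np.load("s.npy")
env.move_straight(P(-.168,-.05,.13)[0],rate=.1)
q=np.array(env.read_state()["joint_positions"]);q[1]-=18;env.set_joints(q.tolist());env.dwell(.5)
st=env.read_state();print(st["clock"],st["position"],st["force"].round(2))
f=env.grab_frame("side");g=env.grab_frame("top")
for n in("blank_center","glue_center","sander_center","rosette_center"):
    print(n,[(np.round(a["xyz"],3).tolist(),round(a["score"],2)) for a in env.search_frame(g,n)])
cv2.imwrite("pics/end.png",np.hstack([cv2.resize(g["image"][40:240,130:310],(396,440)),cv2.resize(f["image"][110:310,110:290],(396,440))]))
E
```

```text
False
18.9417 [0.46794308 0.12173471 0.27449076] [-0.36 -0.22 -0.35]
blank_center [([0.554, 0.213, 0.097], 0.57)]
glue_center [([0.57, 0.421, 0.098], 0.7)]
sander_center [([0.505, -0.093, 0.036], 0.65)]
rosette_center [([0.851, 0.061, 0.029], 0.77), ([0.326, 0.298, 0.02], 0.7), ([0.348, -0.051, 0.021], 0.69), ([0.357, 0.099, 0.023], 0.64)]
```

View pics/end.png

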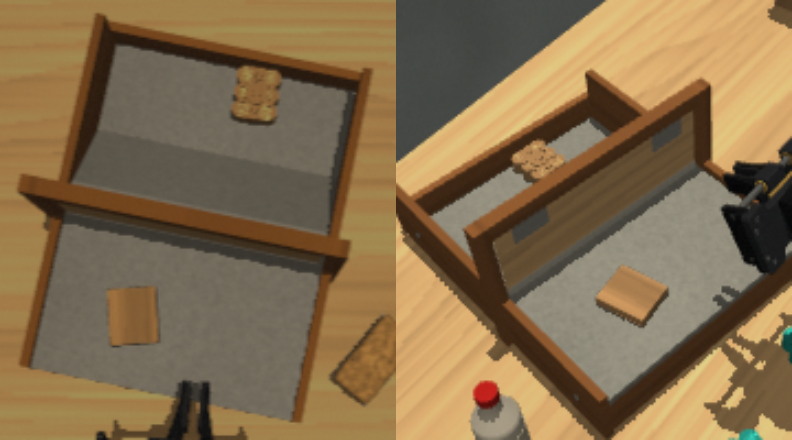

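The final view shows the block flat in the tray at (257,95), the flap hanging shut as in the first picture, the blank unmoved, and the robot clear of everything. Handing in.

```bash
python3 -c "
from workcell import env
print(env.close_job())"
```

```text
the job is handed in; nothing more can be done
None
```

The carved scalloped block is in the tray behind the flap, and the job is handed in; no verdict was reported. I pushed it along the deck with nearly closed fingertips tilted 47°. It went in under the flap until it slid down by itself, then I drew the fingers back and lifted the arm clear.

**Last checks, at 18.9 s on the robot's clock:**
- **Block:** both views show it lying flat in the tray.
- **Flap:** it hangs shut as in the first picture. I judged this by eye and did not measure the hinge angle.
- **Other objects:** the plain blank, glue bottle and sanding block read within 5 mm of where they started, which is about the network's accuracy.
- **Forces:** the tool force read under 2 N whenever I checked, and no push or withdrawal limit (8 to 15 N) tripped.

**Disagreements:**
- **Block position:** with the block in the tray, the side camera's estimate (chute x 145, y 3 mm) differed from the top camera's (185, -45). That estimate assumes deck height, and the pictures agree with the top camera.
- **Approach angle:** the arm could not reach an approach square to the feed, so I pushed with the gripper turned 8° from it. The block turned to line up with the fingertips, which caused no trouble.

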